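# Turn the back-to-front backdrop and seat it on its pegs

## Robot

A 6-joint arm with a two-finger parallel gripper is mounted at the origin on the work surface. World frame = base frame: x ahead of the robot, y to its left, z up, the work surface at z = 0. Lengths are in m, angles in rad, forces in N, time in s.
With the tool pointing down it reaches from about 0.225 to 0.875 m from the base axis. Payload 3.4 kg.
Tool frame: the origin (TCP) lies between the finger pads; the fingertips stand 8 mm ahead of it and the grasp point (between the pads) lies 11 mm behind it; z points along the fingers, y is the line along which they close (so a half turn about z gives the same grasp; the last joint's range is limited). The gripper opens to 85 mm and grips with 20 to 120 N. Pads are 22 mm wide; open, the fingers measure 114 mm over their backs; the gripper's body (76 mm by 85 mm) begins 54 mm behind the grasp point. The pads swing forward as they close: fully open they stand 13 mm farther back than shut.
Start: joints at [-1.437, 0.276, 1.505, -0, 1.361, -0.121], TCP at [0.145, -0.556, 0.239] pointing down, gripper open.
Joint ranges: [-2.89, 2.89], [-0.75, 2.08], [0.22, 2.7], [-1.18, 4.32], [0.11, 2.71], [-2.7, 2.7]. Speed limits (rad/s): [2.57, 2.57, 3.14, 3.14, 3.14, 3.14].

## Interface

Orientations are given as a unit quaternion [w, x, y, z].
In Python, from rig import manip, optics, finder gives the robot as it stands.
- The arm moves only by the tool servo_tool, never from a script. Its argument "increments" is a list of rows, each a list of 7 numbers: the shift along the tool's x, y, z in cm, then the turn, a rotation vector about the tool's x, y, z in degrees, then the closure, from -1 (fully open) to 1 (shut). In form: [[x, y, z, rx, ry, rz, gripper], ...]. A call has exactly 5 rows; each row shifts and turns the commanded pose from where the row before left it, along the tool's axes as they then stand; what a row does not reach is not made up. A row lasts 1/10 s, in which the tool goes at most 50 mm and 8.59 degrees, less where a joint would pass 70% of its speed; a pose out of reach is approached as far as the arm can. A call is refused whole if a number of a shift passes 5 or a number of a turn 8.59, either way. A call with a gripper value outside its range is refused whole. The fingers move at their own pace and stop on an object; "squeeze" is the grip in N (left out, the last holds). Time passes only in rows, so rows that do not move let the fingers close, or fill a call up. It gives the time, the measured TCP pose, the force, the opening and the grip force at its end, in the units of the state.
- manip.get_state(): the state, without advancing time (a new reading comes with each control period).
- optics.get_image(name): name is "scene" or "side" or "wrist"; returns the picture (480x640x3 uint8, red, green, blue); there is no depth.
- optics.get_calibration(name): a dict with "fov_y" (degrees; the focal length in pixels is half the picture's height over the tangent of half this angle, whatever the lens; pixels are square), "cx", "cy" (the principal point, pixels), "dist_coeffs" ([k1, k2, p1, p2, k3] as OpenCV has them; the pictures are not rectified), "world_to_cam" (4x4, takes a point from world to camera coordinates). Camera axes: x right, y down, z forward; pixel columns grow to the right and rows downward; lengths in m; the calibration is good to about 2 mm. A picture is of the moment at which its call begins: read the wrist's pose just before it. get_calibration takes no time and is no camera call; for the wrist camera it gives the pose at the moment of the call.
- manip.sign_off(): hands the job in; it is judged then, once.
Trained networks look in the newest picture that a camera, given by its name, has taken for a name from the list of things; names that differ only in an ending like _2 or _b are one class to them, and where a whole thing is asked for, a point or a joint stands for the part that bears it (a point fixed in the world has none). Each returns a list of dicts, best first, with "p" (0 to 1); they miss things now and then, are a little off and sometimes report something else, mostly with a low value. They report only what shows in the picture. A call takes as long as a camera call. They do not tell look-alikes from the thing itself.
- finder.silhouettes(label, camera): "region" (480x640 bool, what is visible of it) and "box" ([centre column, centre row, width, height] in pixels, round what is visible of it).
- finder.tip_of(label, camera): "at" ([column, row] in pixels: a listed point, or the origin of a listed thing).
The state is a dict: "clock": time; "qpos": joint angles; "qd": joint speeds; "effort": joint torques, N m; "position": TCP position; "ee_rot": TCP orientation; "contact_force": force on the tool from outside, world axes, zero at the start; "moment": the same for the moment, N m; "width": finger opening in m; "gripper_force": force on a finger pad.
Only numpy, scipy, OpenCV 4.12 (cv2) and the standard library are available. Lean on these libraries where they do the work, as an engineer would, in place of code of your own. Each camera call takes 0.05 s, during which the arm holds its last target. There are 200 camera calls.

## Task

On the shelf are two small display stands, each with an upright wooden backdrop and a miniature. One backdrop has been put on back to front, so it perches on top of its two unequal pegs with its stone doorway facing away from its miniature: lift it clear, turn it half round and lower it, without dropping it, fully home over the pegs, so that the doorway side faces the miniature, then let go. Leave that miniature and the other stand's backdrop as they are.

Things in the scene. Friction and masses are not known exactly. Their poses are not given: they have to be found in the camera images.
- stand: The stand to correct: fixed wooden slab 120 (x) by 170 (y) by 12 mm. Origin: centre of underside; x to its front (miniature's side), z up. Two steel pegs 16 mm high on its top, at x -25: a narrow one at y -55 (20 in x by 12 in y) and a wide one at y 22 (20 by 26). A backdrop seated right has the stand's axes and its origin at the stand's (-25, 0, 12) mm, with 5 mm play each way.
- backdrop: The backdrop to turn: upright beech plate, 0.24 kg. Panel 14 mm thick (x), 150 wide (y), z 24 to 125, on a foot rail 44 (x) by 150 (y) by 24 high. Origin: centre of the rail's underside, z up, x out of the doorway side (grey stone arch, 9 mm proud, z below 96; plain above, grip there across x). Starts level on the peg tops, turned about 180 degrees, origin near the stand's (-25, 0, 28).
- mini: The pewter-grey resin miniature that stands loose on the front part of this stand: a figure 58 mm high with a pointed hat, on a round foot 25 mm across. Origin: centre of the foot's underside; z up.
- other_backdrop: The other backdrop, of the same shape, size and axes, seated the right way round on the other, identical stand; leave it alone. Either backdrop's rail has two pockets in its underside, 18 mm deep, at x 0: one at y -55 (32 in x by 22 in y) for the narrow peg, one at y 22 (32 by 36) for the wide peg.
Not all that is in view belongs to the job. What is shaped like the stand but blue or green is not meant.

How it is judged:
By the outcome, as a careful person would: the job done as asked, in the order asked, and still so for the second after the job is handed in, with the robot touching nothing.
It also fails if it takes over 38 s, if anything falls off the work surface, if the arm or the gripper's body presses on something with over 40 N, if the wrist force passes 120 N, or if a joint passes its speed limit or range.

## Working session

There is one attempt and no reset: what is moved stays moved. The work goes in short steps, Python scripts to look and compute and a tool call to move; the robot and the scene stay as the last step left them, time stands still between calls to the robot, and variables do not carry over. Pictures are saved under pics/ and viewed, at most 10 in all, crops included, and the job is handed in when it is done.

Besides the shell and the picture viewer there is one more tool, called after "Call:" in YAML: its name, and indented under it one key for each argument. servo_tool: Moves the arm, as the interface text tells. Its arguments: {"type":"object","properties":{"increments":{"type":"array","items":{"type":"array","items":{"type":"number"}}},"squeeze":{"type":"number"}},"required":["increments"]}

```bash
mkdir -p pics
cat > h.py <<'E'
import numpy as np, cv2
from rig import manip, optics, finder
def K(c):
    f=240/np.tan(np.radians(c["fov_y"])/2)
    return np.array([[f,0,c["cx"]],[0,f,c["cy"]],[0,0,1]])
def proj(c,P):
    T=np.array(c["world_to_cam"]);r=cv2.Rodrigues(T[:3,:3])[0]
    return cv2.projectPoints(np.float64(P).reshape(-1,1,3),r,T[:3,3],K(c),np.array(c["dist_coeffs"],float))[0].reshape(-1,2)
def ray(c,uv):
    T=np.array(c["world_to_cam"]);n=cv2.undistortPoints(np.float64(uv).reshape(-1,1,2),K(c),np.array(c["dist_coeffs"],float)).reshape(-1,2)
    d=np.c_[n,np.ones(len(n))]@T[:3,:3]
    return -T[:3,:3].T@T[:3,3],d/np.linalg.norm(d,axis=1,keepdims=True)
def onz(c,uv,z):
    o,d=ray(c,uv);return o+d*((z-o[2])/d[:,2])[:,None]
def snap(n,f):
    im=optics.get_image(n);cv2.imwrite(f,im[:,:,::-1]);return im
E
python3 - <<'E'
from h import *
for n in("scene","side"):
    snap(n,f"pics/{n}0.png");c=optics.get_calibration(n);print(n,ray(c,[[320,240]]),c["fov_y"])
    for l in("stand","backdrop","mini"):
        for d in finder.tip_of(l,n)[:4]:print(l,np.round(d["at"]),round(d["p"],2),onz(c,d["at"],.02).round(3))
E
```

```text
scene (array([0.87562223, 0.66779723, 0.82649417]), array([[-0.26627688, -0.57975994, -0.77004872]])) 45.55864185941877
stand [423. 258.] 0.79 [[0.449 0.178 0.02 ]]
stand [334. 437.] 0.72 [[0.735 0.399 0.02 ]]
stand [313. 286.] 0.69 [[0.651 0.149 0.02 ]]
backdrop [326. 269.] 0.79 [[0.616 0.124 0.02 ]]
mini [295. 286.] 0.76 [[0.679 0.135 0.02 ]]
side (array([0.43852927, 0.8652303 , 0.72647204]), array([[ 0.13418433, -0.75644268, -0.64014767]])) 46.629286306414166
stand [282. 280.] 0.88 [[0.637 0.154 0.02 ]]
stand [392. 297.] 0.76 [[0.436 0.167 0.02 ]]
stand [192. 393.] 0.57 [[0.719 0.409 0.02 ]]
backdrop [294. 267.] 0.66 [[0.623 0.115 0.02 ]]
mini [265. 273.] 0.71 [[0.673 0.14  0.02 ]]
mini [283. 280.] 0.22 [[0.635 0.153 0.02 ]]
```

View pics/scene0.png

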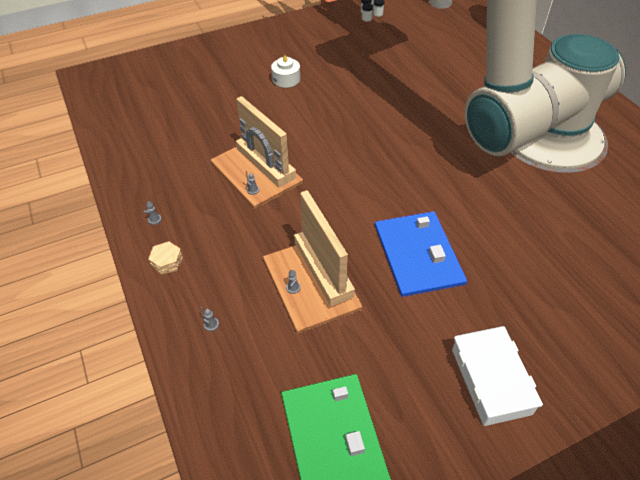

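View pics/side0.png

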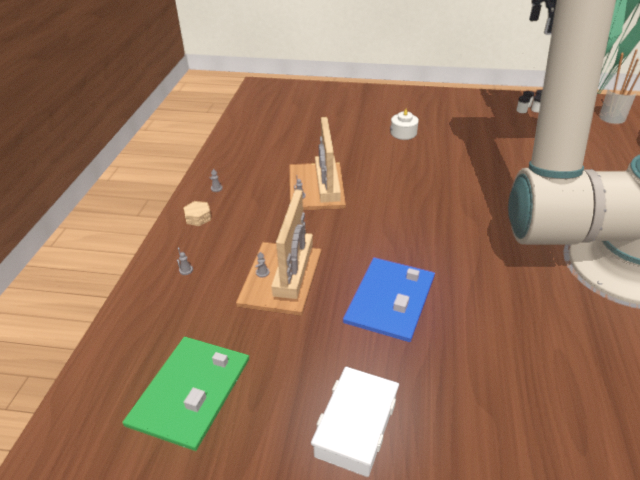

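The scene shows the wrong-way stand in the middle: plate around (325,255), mini (293,283), with the front towards +x. The side view shows the same stand at (280,275) with its arch facing the robot. I'll zoom in on both views to pick corners.

Run:
```python
import cv2,numpy as np
a=cv2.imread("pics/scene0.png")[185:335,255:367];b=cv2.imread("pics/side0.png")[185:335,232:332]
s=3.7
f=lambda i:cv2.resize(i,(395,555),interpolation=cv2.INTER_CUBIC)
a=cv2.imread("pics/scene0.png")[187:337,258:365];b=cv2.imread("pics/side0.png")[180:330,232:339]
cv2.imwrite("pics/crop.png",np.hstack([f(a),f(b)]))
```

```text
(no output)
```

View pics/crop.png

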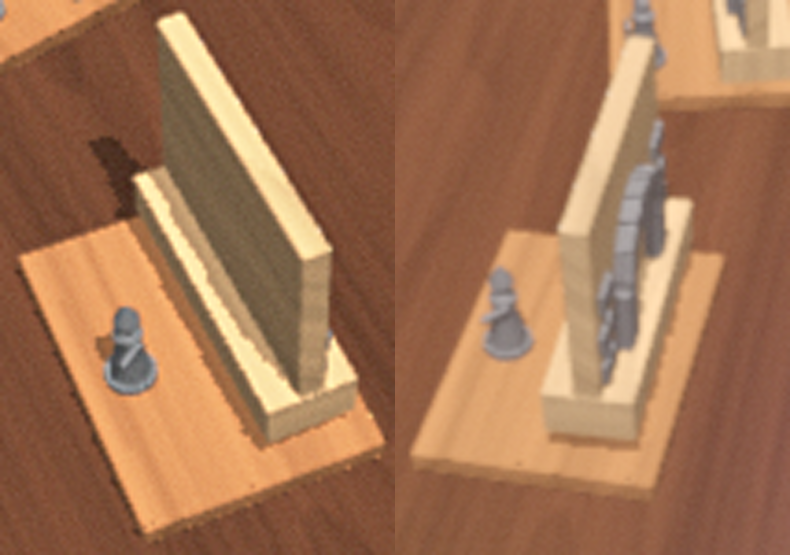

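```bash
cat > fit.py <<'E'
from h import *
from scipy.optimize import least_squares
C={n:optics.get_calibration(n) for n in("scene","side")}
def px(n,u,v): return (258+u/3.692,187+v/3.7) if n=="scene" else (232+(u-395)/3.692,180+v/3.7)
def fit(obs,x0):
    def r(p):
        out=[]
        c,s=np.cos(p[3]),np.sin(p[3])
        for n,X,uv in obs:
            P=np.array([c*X[0]-s*X[1],s*X[0]+c*X[1],X[2]])/1000+p[:3]
            out.append((proj(C[n],P)-np.array(px(n,*uv))).ravel())
        return np.concatenate(out)
    q=least_squares(r,x0,loss="soft_l1",x_scale=[.01,.01,.01,.1]);print(q.x.round(4),np.degrees(q.x[3]).round(2),"res",r(q.x).reshape(-1,2).round(1).tolist());return q.x
S=[("scene",(60,-85,12),(18,258)),("scene",(60,85,12),(147,527)),("scene",(-60,85,12),(384,445)),
("side",(60,-85,12),(508,232)),("side",(-60,-85,12),(723,256)),("side",(60,85,12),(412,457)),("side",(-60,85,12),(654,487))]
B=[("scene",(7,-75,125),(158,22)),("scene",(-7,-75,125),(187,13)),("scene",(7,75,125),(300,255)),("scene",(-7,75,125),(330,243)),
("side",(7,-75,125),(628,42)),("side",(-7,-75,125),(655,40)),("side",(7,75,125),(562,230)),("side",(-7,75,125),(597,235)),
("scene",(22,-75,24),(134,178)),("scene",(22,75,24),(265,408)),("scene",(-22,75,24),(355,378)),
("side",(-22,-75,24),(692,200)),("side",(22,75,24),(545,395)),("side",(-22,75,24),(635,405))]
st=fit(S,[.64,.15,0,.0]);bd=fit(B,[.62,.12,.028,.0])
c,s=np.cos(st[3]),np.sin(st[3]);t=st[:3]+np.array([-.025*c,-.025*s,.012]);print("seat",t)
E
python3 fit.py
```

```text
[ 0.6458  0.126  -0.0056 -0.0367] -2.1 res [[-0.4, -0.7], [-0.6, 1.1], [0.7, -1.5], [-0.1, 0.1], [0.2, 0.4], [-0.1, -0.1], [0.1, 0.5]]
[ 0.6203  0.123   0.0219 -0.0088] -0.5 res [[-1.1, -0.9], [-1.3, -1.1], [0.2, 0.4], [0.4, 0.5], [0.3, -0.8], [0.6, 0.4], [-0.4, 1.0], [-1.4, 0.5], [-0.2, -0.9], [0.6, 0.2], [0.1, -1.2], [0.2, 1.0], [-0.2, 0.1], [0.2, 0.0]]
seat [0.62084285 0.12690478 0.00641255]
```

```bash
cat > plan.py <<'E'
import sys
from h import *
from scipy.spatial.transform import Rotation as R
# args: x y z yaw(deg) n  -- yaw: world heading of tool x (tool down)
def rq(): 
    s=manip.get_state();q=s["ee_rot"];return s,R.from_quat([q[1],q[2],q[3],q[0]])
def down(y): return R.from_euler("z",y,degrees=True)*R.from_euler("x",180,degrees=True)
def plan(p,yaw,n):
    s,r=rq();q0=np.array(s["position"])
    M=r.as_matrix();y0=np.degrees(np.arctan2(M[1,0],M[0,0]))
    print("now",q0.round(4),"yaw",y0.round(2),"tilt",M[:,2].round(4),"q",np.round(s["qpos"],3),"F",np.round(s["contact_force"],1),"w",s["width"],"clk",s["clock"])
    if p is None:return
    P=q0.copy();O=r;T=down(yaw)
    for i in range(n):
        k=n-i
        d=O.inv().apply((np.array(p)-P)/k)*100
        w=np.degrees((O.inv()*T).as_rotvec())/k
        d=d.round(2);w=w.round(2)
        print([*d.tolist(),*w.tolist()])
        P=P+O.apply(d/100);O=O*R.from_rotvec(np.radians(w))
if __name__=="__main__":
    a=[float(x) for x in sys.argv[1:]]
    plan(a[:3] if a else None,a[3] if a else 0,int(a[4]) if a else 0)
E
python3 plan.py
python3 - <<'E'
from h import *
c=optics.get_calibration("wrist");o,d=ray(c,[[320,240]]);print(o,d,c["fov_y"])
c=optics.get_calibration("scene");print(onz(c,[[262,178]],.03))
E
```

```text
now [ 0.1449 -0.5564  0.2392] yaw 14.6 tilt [-0.e+00  2.e-04 -1.e+00] q [-1.437  0.276  1.505  0.     1.361 -0.121] F [ 0.6 -0.1  0.7] w 0.0853270512194839 clk 0.4
[ 0.22025043 -0.53643849  0.37367607] [[-0.29781666 -0.07467484 -0.9516979 ]] 63.47251875488911
[[ 0.63527402 -0.12731162  0.03      ]]
```

```bash
python3 plan.py 0.62 0.10 0.28 89 20
```

```text
now [ 0.1449 -0.5564  0.2392] yaw 14.6 tilt [-0.e+00  2.e-04 -1.e+00] q [-1.437  0.276  1.505  0.     1.361 -0.121] F [ 0.6 -0.1  0.7] w 0.0853270512194839 clk 0.4
[3.13, -2.58, -0.2, -0.0, -0.0, -3.72]
[3.29, -2.37, -0.2, -0.0, -0.0, -3.72]
[3.43, -2.15, -0.2, -0.0, -0.0, -3.72]
[3.57, -1.92, -0.2, -0.0, -0.0, -3.72]
[3.68, -1.69, -0.2, -0.0, -0.0, -3.72]
[3.78, -1.45, -0.2, -0.0, -0.0, -3.72]
[3.87, -1.2, -0.2, -0.0, -0.0, -3.72]
[3.94, -0.94, -0.21, -0.0, -0.0, -3.72]
[3.99, -0.69, -0.2, -0.0, -0.0, -3.72]
[4.03, -0.42, -0.21, -0.0, -0.0, -3.72]
[4.05, -0.16, -0.2, -0.0, -0.0, -3.72]
[4.05, 0.1, -0.21, -0.0, -0.0, -3.72]
[4.03, 0.36, -0.2, -0.0, -0.0, -3.72]
[4.0, 0.62, -0.21, -0.0, -0.0, -3.72]
[3.96, 0.88, -0.2, -0.0, -0.0, -3.72]
[3.89, 1.14, -0.21, -0.0, -0.0, -3.72]
[3.81, 1.39, -0.2, -0.0, -0.0, -3.72]
[3.71, 1.63, -0.21, -0.0, -0.0, -3.72]
[3.59, 1.87, -0.2, -0.0, -0.01, -3.72]
[3.47, 2.1, -0.21, -0.0, -0.0, -3.72]
```

Call:
servo_tool:
  increments:
    - [3.1,-2.6,-0.2,0,0,-3.7,-1]
    - [3.3,-2.4,-0.2,0,0,-3.7,-1]
    - [3.4,-2.2,-0.2,0,0,-3.7,-1]
    - [3.6,-1.9,-0.2,0,0,-3.7,-1]
    - [3.7,-1.7,-0.2,0,0,-3.7,-1]

```text
clock: 0.9
position: [0.2643, -0.3902, 0.2495]
ee_rot: [0.0, 0.958, 0.286, 0.0]
contact_force: [0.5, -0.7, -0.3]
width: 0.0856
gripper_force: 0.0
```

Call:
servo_tool:
  increments:
    - [3.8,-1.4,-0.2,0,0,-3.7,-1]
    - [3.9,-1.2,-0.2,0,0,-3.7,-1]
    - [3.9,-0.9,-0.2,0,0,-3.7,-1]
    - [4.0,-0.7,-0.2,0,0,-3.7,-1]
    - [4.0,-0.4,-0.2,0,0,-3.7,-1]

```text
clock: 1.4
position: [0.3839, -0.2272, 0.2596]
ee_rot: [0.0, 0.9, 0.436, 0.0]
contact_force: [0.5, -0.5, 0.5]
width: 0.0856
gripper_force: 0.0
```

Call:
servo_tool:
  increments:
    - [4.0,-0.2,-0.2,0,0,-3.7,-1]
    - [4.0,0.1,-0.2,0,0,-3.7,-1]
    - [4.0,0.4,-0.2,0,0,-3.7,-1]
    - [4.0,0.6,-0.2,0,0,-3.7,-1]
    - [4.0,0.9,-0.2,0,0,-3.7,-1]

```text
clock: 1.9
position: [0.5028, -0.0642, 0.2696]
ee_rot: [0.0, 0.818, 0.575, 0.0]
contact_force: [0.3, -0.6, 0.1]
width: 0.0854
gripper_force: 0.0
```

Call:
servo_tool:
  increments:
    - [3.9,1.1,-0.2,0,0,-3.8,-1]
    - [3.8,1.4,-0.2,0,0,-3.8,-1]
    - [3.7,1.6,-0.2,0,0,-3.8,-1]
    - [3.6,1.9,-0.2,0,0,-3.8,-1]
    - [3.5,2.1,-0.2,0,0,-3.8,-1]

```text
clock: 2.4
position: [0.6219, 0.1001, 0.2794]
ee_rot: [0.0, 0.712, 0.703, -0.0]
contact_force: [0.1, -0.5, 0.0]
width: 0.0858
gripper_force: 0.0
```

```bash
python3 plan.py
python3 - <<'E'
from h import *
import pickle
c=optics.get_calibration("wrist");snap("wrist","pics/w1.png");pickle.dump(c,open("w1.pkl","wb"))
E
```

```text
now [0.6219 0.1001 0.2794] yaw 89.27 tilt [ 2.e-04 -3.e-04 -1.e+00] q [ 0.049  0.342  1.31  -0.     1.49   0.062] F [ 0.1 -0.5  0. ] w 0.08576997203564007 clk 2.4
```

View pics/w1.png

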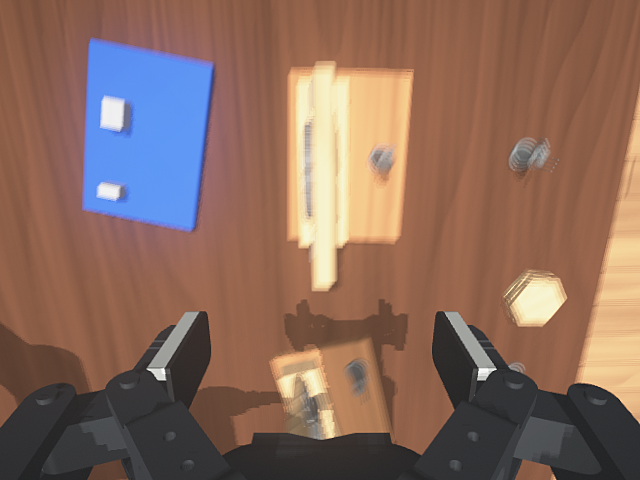

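The picture is motion-blurred. It shows the plate's top strip from (323,62) to (323,290) and the mini at (382,158). I'll take it again now that the arm is still.

Run:
```python
from h import *
import pickle
c=optics.get_calibration("wrist");optics.get_image("wrist");c=optics.get_calibration("wrist");im=snap("wrist","pics/w2.png");pickle.dump(c,open("w2.pkl","wb"))
cv2.imwrite("pics/w2c.png",cv2.resize(im[50:300,275:425,::-1],(360,600),interpolation=cv2.INTER_CUBIC))
print(manip.get_state()["position"],manip.get_state()["clock"])
```

```text
[0.62207165 0.10060016 0.27852028] 2.55
```

View pics/w2c.png

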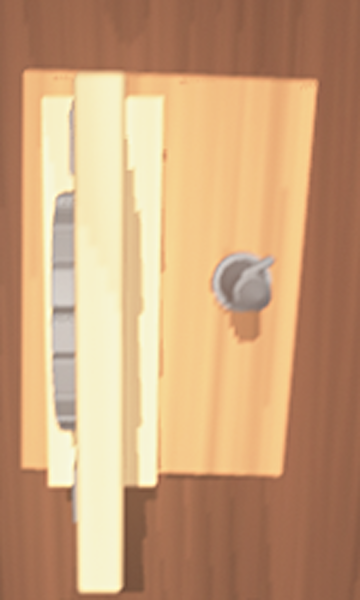

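```bash
cat > fit2.py <<'E'
import fit,pickle
from fit import *
C["wrist"]=pickle.load(open("w2.pkl","rb"))
o=fit.px
fit.px=lambda n,u,v:(275+u/2.4,50+v/2.4) if n=="wrist" else o(n,u,v)
w="wrist"
S2=[(w,(-60,85,12),(24,70)),(w,(60,85,12),(318,80)),(w,(60,-85,12),(281,477)),(w,(-60,-85,12),(20,468))]
B2=[(w,(-7,75,125),(77,73)),(w,(7,75,125),(125,73)),(w,(7,-75,125),(122,593)),(w,(-7,-75,125),(78,593)),
(w,(-22,75,24),(41,97)),(w,(22,75,24),(163,97)),(w,(22,-75,24),(157,487)),(w,(-22,-75,24),(49,487))]
print("--")
for a,b in((S2,B2),(S+S2,B+B2)):
    st=fit.fit(a,[.64,.13,0,.0]);bd=fit.fit(b,[.62,.12,.028,.0])
    c,s=np.cos(st[3]),np.sin(st[3]);print("seat",st[:3]+np.array([-.025*c,-.025*s,.012]))
E
python3 fit2.py | sed -n '/--/,$p'
```

```text
Traceback (most recent call last):
  File "fit2.py", line 4, in <module>
    o=fit.px
      ^^^^^^
AttributeError: 'function' object has no attribute 'px'
```

```bash
sed -i 's/^import fit,pickle/import fit as fm,pickle/; s/fit\.px/fm.px/g; s/=fit\.fit/=fit/g' fit2.py; python3 fit2.py | sed -n '/--/,$p'
```

```text
--
[ 0.6452  0.1289 -0.0031 -0.0452] -2.59 res [[-0.4, -0.2], [0.2, 0.5], [0.2, -0.2], [0.1, -0.1]]
[ 0.6204  0.128   0.0271 -0.0123] -0.71 res [[-1.6, -0.1], [0.7, -0.0], [0.4, 0.4], [-0.1, 0.4], [0.5, 0.1], [-0.1, 0.3], [-0.4, -0.8], [0.1, -0.9]]
seat [0.6202031  0.13003111 0.00892798]
[ 0.6453  0.1288 -0.003  -0.0433] -2.48 res [[0.5, -0.8], [-0.1, 1.4], [1.7, -0.9], [0.0, -0.1], [0.4, 0.5], [-0.7, -0.2], [-0.4, 0.8], [-0.4, 0.0], [0.2, 0.5], [0.5, -0.2], [0.3, 0.2]]
[ 0.6204  0.1278  0.0266 -0.0118] -0.68 res [[-0.0, -1.0], [-0.1, -1.2], [1.5, 0.9], [1.7, 1.0], [-0.3, -1.4], [-0.0, -0.2], [-1.5, 0.7], [-2.5, 0.2], [0.8, -0.7], [1.6, 0.9], [1.4, -0.5], [-0.3, 0.7], [-1.3, 0.1], [-0.7, 0.1], [-1.7, 0.3], [0.6, 0.4], [0.5, 0.4], [-0.0, 0.3], [0.5, 0.4], [-0.2, 0.5], [-0.4, -0.8], [0.2, -0.9]]
seat [0.62034567 0.12984948 0.00900373]
```

```bash
python3 plan.py 0.6204 0.128 0.135 89.3 5
```

```text
now [0.6221 0.1006 0.2785] yaw 89.27 tilt [-4.e-04  1.e-04 -1.e+00] q [0.05  0.343 1.31  0.    1.489 0.063] F [ 0.3 -0.2  0.3] w 0.08556358833697136 clk 2.55
[0.55, -0.04, 2.87, -0.01, -0.0, -0.01]
[0.55, -0.04, 2.87, -0.0, -0.0, -0.01]
[0.55, -0.04, 2.87, -0.01, -0.0, -0.0]
[0.54, -0.04, 2.87, -0.0, -0.0, -0.01]
[0.55, -0.04, 2.87, -0.01, -0.01, -0.0]
```

Call:
servo_tool:
  increments:
    - [0.55,-0.04,2.87,0,0,0,-1]
    - [0.55,-0.04,2.87,0,0,0,-1]
    - [0.55,-0.04,2.87,0,0,0,-1]
    - [0.55,-0.04,2.87,0,0,0,-1]
    - [0.55,-0.04,2.87,0,0,0,-1]

```text
clock: 3.05
position: [0.6187, 0.125, 0.135]
ee_rot: [0.0, 0.713, 0.701, -0.0]
contact_force: [-0.3, 0.7, 0.4]
width: 0.0852
gripper_force: 0.0
```

Call:
servo_tool:
  increments:
    - [0,0,0,0,0,0,-1]
    - [0,0,0,0,0,0,1]
    - [0,0,0,0,0,0,1]
    - [0,0,0,0,0,0,1]
    - [0,0,0,0,0,0,1]
  squeeze: 70

```text
clock: 3.55
position: [0.6203, 0.1259, 0.1373]
ee_rot: [0.001, 0.713, 0.701, 0.001]
contact_force: [1.4, 0.5, -0.4]
width: 0.0281
gripper_force: 0.0
```

Call:
servo_tool:
  increments:
    - [0,0,0,0,0,0,1]
    - [0,0,0,0,0,0,1]
    - [0,0,0,0,0,0,1]
    - [0,0,0,0,0,0,1]
    - [0,0,0,0,0,0,1]

```text
clock: 4.05
position: [0.6205, 0.1261, 0.1369]
ee_rot: [0.001, 0.713, 0.702, 0.001]
contact_force: [-0.2, -0.6, 6.6]
width: 0.0125
gripper_force: 70.2
```

Call:
servo_tool:
  increments:
    - [0,0,-0.5,0,0,0,1]
    - [0,0,-1.5,0,0,0,1]
    - [0,0,-2.5,0,0,0,1]
    - [0,0,-2.5,0,0,0,1]
    - [0,0,-1.5,0,0,0,1]

```text
clock: 4.55
position: [0.6195, 0.1263, 0.2219]
ee_rot: [-0.0, 0.713, 0.702, 0.0]
contact_force: [0.3, -0.5, -1.7]
width: 0.0126
gripper_force: 69.2
```

```bash
python3 - <<'E'
from h import *
a=snap("side","pics/side1.png")[60:360,150:450,::-1];b=snap("scene","pics/s1.png")[120:420,200:500,::-1]
cv2.imwrite("pics/v1.png",cv2.resize(np.hstack([a,b]),(800,400)))
E
python3 plan.py 0.42 -0.05 0.22 180 15
```

```text
now [0.6204 0.1264 0.2227] yaw 89.11 tilt [ 3.3e-03  4.0e-04 -1.0e+00] q [0.091 0.371 1.405 0.    1.363 0.107] F [-0.9  1.  -1.1] w 0.012952467651801912 clk 4.65
[-1.2, -1.32, 0.01, 0.01, 0.01, -6.06]
[-1.05, -1.44, 0.01, 0.01, 0.01, -6.06]
[-0.89, -1.54, 0.01, 0.01, 0.01, -6.06]
[-0.73, -1.62, 0.01, 0.01, 0.01, -6.06]
[-0.55, -1.69, 0.01, 0.01, 0.01, -6.06]
[-0.37, -1.74, 0.02, 0.01, 0.01, -6.06]
[-0.18, -1.77, 0.01, 0.01, 0.01, -6.06]
[0.01, -1.78, 0.02, 0.01, 0.01, -6.06]
[0.19, -1.77, 0.02, 0.01, 0.01, -6.06]
[0.38, -1.74, 0.01, 0.01, 0.01, -6.06]
[0.56, -1.69, 0.02, 0.01, 0.01, -6.06]
[0.73, -1.62, 0.02, 0.02, 0.01, -6.06]
[0.9, -1.53, 0.02, 0.01, 0.01, -6.06]
[1.06, -1.43, 0.01, 0.02, 0.01, -6.06]
[1.21, -1.31, 0.02, 0.01, 0.0, -6.05]
```

View pics/v1.png

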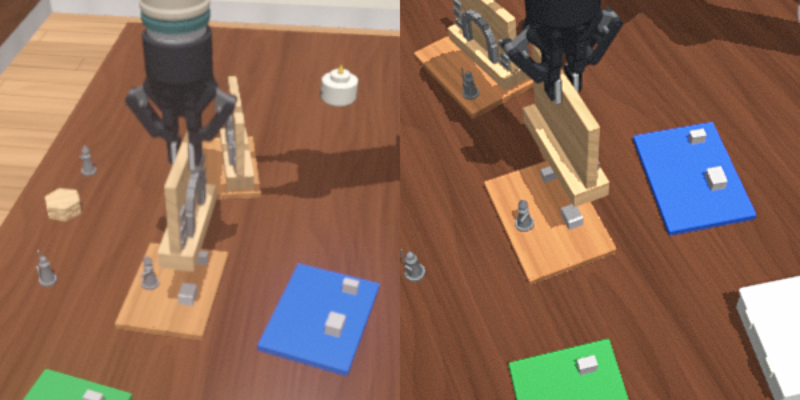

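The backdrop is held level and the stand's pegs and mini are undisturbed. The last joint can't make the full half turn over the stand. So I'll turn the backdrop 90° and set it on free table, regrasp with the tool turned, and finish the turn from there.

Call:
servo_tool:
  increments:
    - [-1.2,-1.32,0,0,0,-6.06,1]
    - [-1.05,-1.44,0,0,0,-6.06,1]
    - [-0.9,-1.54,0,0,0,-6.06,1]
    - [-0.73,-1.62,0,0,0,-6.06,1]
    - [-0.55,-1.69,0,0,0,-6.06,1]

```text
clock: 5.15
position: [0.5509, 0.0669, 0.2188]
ee_rot: [-0.002, 0.503, 0.865, -0.001]
contact_force: [0.8, -0.3, -2.5]
width: 0.0128
gripper_force: 69.2
```

Call:
servo_tool:
  increments:
    - [-0.37,-1.74,0,0,0,-6.06,1]
    - [-0.18,-1.77,0,0,0,-6.06,1]
    - [0,-1.78,0,0,0,-6.06,1]
    - [0.19,-1.77,0,0,0,-6.06,1]
    - [0.38,-1.74,0,0,0,-6.06,1]

```text
clock: 5.65
position: [0.4841, 0.0082, 0.219]
ee_rot: [-0.002, 0.259, 0.966, -0.0]
contact_force: [-0.0, -0.0, -1.7]
width: 0.0129
gripper_force: 69.2
```

Call:
servo_tool:
  increments:
    - [0.56,-1.69,0,0,0,-6.06,1]
    - [0.73,-1.62,0,0,0,-6.06,1]
    - [0.9,-1.53,0,0,0,-6.06,1]
    - [1.06,-1.43,0,0,0,-6.06,1]
    - [1.2,-1.31,0,0,0,-6.06,1]

```text
clock: 6.15
position: [0.4175, -0.0503, 0.2192]
ee_rot: [-0.002, -0.002, 1.0, 0.001]
contact_force: [0.5, 0.6, -2.1]
width: 0.0125
gripper_force: 69.2
```

Call:
servo_tool:
  increments:
    - [0,0,3,0,0,0,1]
    - [0,0,3,0,0,0,1]
    - [0,0,3,0,0,0,1]
    - [0,0,1.3,0,0,0,1]
    - [0,0,0,0,0,0,1]

```text
clock: 6.65
position: [0.4161, -0.0495, 0.1148]
ee_rot: [-0.004, 0.0, 1.0, 0.001]
contact_force: [-1.0, 0.9, -2.3]
width: 0.0128
gripper_force: 69.0
```

```bash
python3 plan.py
```

```text
now [ 0.4161 -0.0495  0.1148] yaw 179.99 tilt [-0.0079  0.0023 -1.    ] q [-0.285  0.163  2.006  0.     0.981 -1.855] F [-1.   0.9 -2.3] w 0.012828991540928517 clk 6.65
```

Call:
servo_tool:
  increments:
    - [0,0,0.2,0,0,0,1]
    - [0,0,0.15,0,0,0,1]
    - [0,0,0.1,0,0,0,1]
    - [0,0,0.1,0,0,0,1]
    - [0,0,0,0,0,0,1]

```text
clock: 7.15
position: [0.4195, -0.0504, 0.1126]
ee_rot: [0.0, -0.0, 1.0, -0.0]
contact_force: [0.5, 0.5, -1.8]
width: 0.0128
gripper_force: 69.1
```

Call:
servo_tool:
  increments:
    - [0,0,0.15,0,0,0,1]
    - [0,0,0.1,0,0,0,1]
    - [0,0,0.1,0,0,0,1]
    - [0,0,0,0,0,0,1]
    - [0,0,0,0,0,0,1]

```text
clock: 7.65
position: [0.4194, -0.0504, 0.1089]
ee_rot: [0.0, 0.0, 1.0, -0.0]
contact_force: [-0.1, 1.3, 0.5]
width: 0.0128
gripper_force: 69.5
```

Call:
servo_tool:
  increments:
    - [0,0,0.05,0,0,0,1]
    - [0,0,0,0,0,0,1]
    - [0,0,0,0,0,0,-1]
    - [0,0,0,0,0,0,-1]
    - [0,0,0,0,0,0,-1]

```text
clock: 8.15
position: [0.4194, -0.0505, 0.1082]
ee_rot: [0.0, 0.0, 1.0, -0.0]
contact_force: [-1.0, -0.6, -0.7]
width: 0.0558
gripper_force: 0.0
```

Call:
servo_tool:
  increments:
    - [0,0,0,0,0,0,-1]
    - [0,0,0,0,0,0,-1]
    - [0,0,-2,0,0,0,-1]
    - [0,0,-3,0,0,0,-1]
    - [0,0,-3,0,0,0,-1]

```text
clock: 8.65
position: [0.4189, -0.0503, 0.1888]
ee_rot: [-0.001, 0.0, 1.0, 0.0]
contact_force: [1.2, 1.2, -0.7]
width: 0.0856
gripper_force: 0.0
```

```bash
python3 - <<'E'
from h import *
a=snap("side","pics/side2.png")[100:400,300:600,::-1];b=snap("scene","pics/s2.png")[60:360,280:580,::-1]
cv2.imwrite("pics/v2.png",cv2.resize(np.hstack([a,b]),(800,400)))
E
python3 plan.py
```

```text
now [ 0.4221 -0.0512  0.1918] yaw -179.99 tilt [ 0.0082 -0.0025 -1.    ] q [-0.285  0.08   1.882 -0.     1.172 -1.855] F [ 1.6  0.1 -0. ] w 0.08557552671702104 clk 8.75
```

View pics/v2.png

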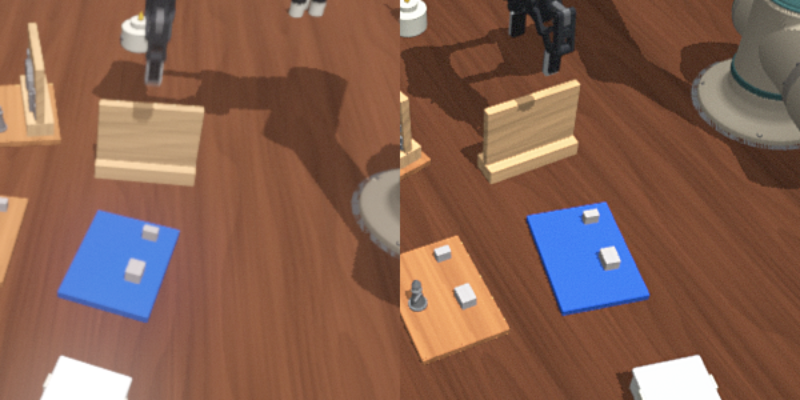

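Call:
servo_tool:
  increments:
    - [0,0,0,0,0,8.5,-1]
    - [0,0,0,0,0,8.5,-1]
    - [0,0,0,0,0,8.5,-1]
    - [0,0,0,0,0,8.5,-1]
    - [0,0,0,0,0,8.5,-1]

```text
clock: 9.25
position: [0.4187, -0.0502, 0.1873]
ee_rot: [-0.001, 0.365, 0.931, -0.0]
contact_force: [-1.1, -0.2, -0.2]
width: 0.0855
gripper_force: 0.0
```

Call:
servo_tool:
  increments:
    - [0,0,0,0,0,8.5,-1]
    - [0,0,0,0,0,8.5,-1]
    - [0,0,0,0,0,8.5,-1]
    - [0,0,0,0,0,8.5,-1]
    - [0,0,0,0,0,8.5,-1]

```text
clock: 9.75
position: [0.4187, -0.0502, 0.1873]
ee_rot: [-0.001, 0.678, 0.735, -0.0]
contact_force: [-0.2, 1.0, 0.1]
width: 0.0853
gripper_force: 0.0
```

Call:
servo_tool:
  increments:
    - [0,0,0,0,0,8.5,-1]
    - [0,0,0,0,0,8.5,-1]
    - [0,0,0,0,0,8.5,-1]
    - [0,0,0,0,0,8.5,-1]
    - [0,0,0,0,0,8.5,-1]

```text
clock: 10.25
position: [0.4187, -0.0502, 0.1873]
ee_rot: [-0.001, 0.898, 0.44, -0.001]
contact_force: [-0.2, 0.3, 0.7]
width: 0.0857
gripper_force: 0.0
```

Call:
servo_tool:
  increments:
    - [0,0,0,0,0,8.5,-1]
    - [0,0,0,0,0,8.5,-1]
    - [0,0,0,0,0,8.5,-1]
    - [0,0,0,0,0,8.5,-1]
    - [0,0,0,0,0,8.5,-1]

```text
clock: 10.75
position: [0.4188, -0.0502, 0.1873]
ee_rot: [-0.0, 0.996, 0.084, -0.001]
contact_force: [0.2, 0.6, 0.5]
width: 0.0852
gripper_force: 0.0
```

Call:
servo_tool:
  increments:
    - [0,0,0,0,0,5,-1]
    - [0,0,0,0,0,5,-1]
    - [0,0,0,0,0,0,-1]
    - [0,0,0,0,0,0,-1]
    - [0,0,0,0,0,0,-1]

```text
clock: 11.25
position: [0.4191, -0.0503, 0.1879]
ee_rot: [-0.0, 1.0, 0.001, -0.0]
contact_force: [0.8, -0.1, -0.2]
width: 0.0853
gripper_force: 0.0
```

```bash
python3 plan.py 0.4194 -0.0505 0.1085 0 5
```

```text
now [ 0.4191 -0.0503  0.1879] yaw 0.07 tilt [-6.e-04  1.e-04 -1.e+00] q [-0.285  0.083  1.888 -0.     1.171  1.285] F [ 0.8 -0.1 -0.2] w 0.08534589231865097 clk 11.25
[0.01, 0.0, 1.59, -0.0, 0.01, 0.01]
[0.01, 0.0, 1.59, -0.0, 0.01, 0.01]
[0.0, 0.01, 1.59, -0.0, 0.01, 0.02]
[0.01, 0.0, 1.59, -0.0, 0.0, 0.01]
[0.0, 0.01, 1.58, -0.01, 0.01, 0.02]
```

Call:
servo_tool:
  increments:
    - [0,0,1.6,0,0,0,-1]
    - [0,0,1.6,0,0,0,-1]
    - [0,0,1.6,0,0,0,-1]
    - [0,0,1.6,0,0,0,-1]
    - [0,0,1.5,0,0,0,-1]

```text
clock: 11.75
position: [0.4193, -0.0504, 0.1086]
ee_rot: [0.0, 1.0, 0.0, -0.0]
contact_force: [0.4, -0.1, 0.3]
width: 0.0849
gripper_force: 0.0
```

Call:
servo_tool:
  increments:
    - [0,0,0,0,0,0,-1]
    - [0,0,0,0,0,0,1]
    - [0,0,0,0,0,0,1]
    - [0,0,0,0,0,0,1]
    - [0,0,0,0,0,0,1]
  squeeze: 70

```text
clock: 12.25
position: [0.4197, -0.0505, 0.1099]
ee_rot: [0.0, 1.0, 0.0, 0.001]
contact_force: [1.0, 0.3, -0.3]
width: 0.0285
gripper_force: 0.0
```

Call:
servo_tool:
  increments:
    - [0,0,0,0,0,0,1]
    - [0,0,0,0,0,0,1]
    - [0,0,0,0,0,0,1]
    - [0,0,-0.5,0,0,0,1]
    - [0,0,-1,0,0,0,1]

```text
clock: 12.75
position: [0.4183, -0.0502, 0.1239]
ee_rot: [-0.0, 1.0, 0.0, -0.001]
contact_force: [0.4, -0.4, -1.4]
width: 0.0129
gripper_force: 68.2
```

Call:
servo_tool:
  increments:
    - [0,0,-2.5,0,0,0,1]
    - [0,0,-3.5,0,0,0,1]
    - [0,0,-3,0,0,0,1]
    - [0,0,-1,0,0,0,1]
    - [0,0,0,0,0,0,1]

```text
clock: 13.25
position: [0.4201, -0.0506, 0.2255]
ee_rot: [0.001, 1.0, 0.0, 0.002]
contact_force: [0.1, -0.4, -2.1]
width: 0.0122
gripper_force: 68.5
```

```bash
python3 plan.py 0.6204 0.128 0.222 87.5 15
```

```text
now [ 0.4201 -0.0506  0.2255] yaw 0.0 tilt [ 0.0032 -0.0011 -1.    ] q [-0.285  0.052  1.823 -0.     1.264  1.286] F [ 0.1 -0.4 -2.1] w 0.012194111706801528 clk 13.25
[1.34, -1.19, 0.03, 0.01, -0.01, -5.83]
[1.45, -1.05, 0.03, 0.01, -0.01, -5.83]
[1.55, -0.9, 0.03, 0.01, -0.01, -5.83]
[1.63, -0.73, 0.03, 0.01, -0.01, -5.83]
[1.7, -0.57, 0.02, 0.01, -0.0, -5.83]
[1.75, -0.39, 0.03, 0.01, -0.01, -5.83]
[1.78, -0.21, 0.02, 0.01, -0.0, -5.84]
[1.79, -0.03, 0.03, 0.01, -0.0, -5.83]
[1.78, 0.15, 0.02, 0.01, -0.01, -5.84]
[1.76, 0.33, 0.02, 0.01, -0.0, -5.83]
[1.71, 0.51, 0.03, 0.02, -0.0, -5.84]
[1.65, 0.68, 0.02, 0.02, -0.01, -5.83]
[1.57, 0.85, 0.03, 0.01, -0.01, -5.84]
[1.48, 1.01, 0.02, 0.02, -0.0, -5.83]
[1.37, 1.15, 0.02, 0.01, -0.01, -5.84]
```

Call:
servo_tool:
  increments:
    - [1.34,-1.19,0,0,0,-5.83,1]
    - [1.45,-1.05,0,0,0,-5.83,1]
    - [1.55,-0.9,0,0,0,-5.83,1]
    - [1.63,-0.73,0,0,0,-5.83,1]
    - [1.7,-0.57,0,0,0,-5.83,1]

```text
clock: 13.75
position: [0.4853, 0.0098, 0.2219]
ee_rot: [-0.001, 0.967, 0.254, -0.002]
contact_force: [0.4, -0.3, -1.8]
width: 0.0127
gripper_force: 68.5
```

Call:
servo_tool:
  increments:
    - [1.75,-0.39,0,0,0,-5.83,1]
    - [1.78,-0.21,0,0,0,-5.83,1]
    - [1.79,-0.03,0,0,0,-5.83,1]
    - [1.78,0.15,0,0,0,-5.83,1]
    - [1.76,0.33,0,0,0,-5.83,1]

```text
clock: 14.25
position: [0.5521, 0.0693, 0.2216]
ee_rot: [-0.001, 0.872, 0.489, -0.002]
contact_force: [0.4, -0.5, -1.8]
width: 0.0125
gripper_force: 68.5
```

Call:
servo_tool:
  increments:
    - [1.75,0.51,0,0,0,-5.83,1]
    - [1.7,0.68,0,0,0,-5.83,1]
    - [1.65,0.85,0,0,0,-5.83,1]
    - [1.55,1.01,0,0,0,-5.83,1]
    - [1.45,1.15,0,0,0,-5.83,1]

```text
clock: 14.75
position: [0.62, 0.1315, 0.2213]
ee_rot: [-0.001, 0.721, 0.693, -0.002]
contact_force: [-0.5, -0.4, -2.0]
width: 0.0126
gripper_force: 68.5
```

Call:
servo_tool:
  increments:
    - [0,0,1,0,0,0,1]
    - [0,0,1,0,0,0,1]
    - [0,0,0,0,0,0,1]
    - [0,0,0,0,0,0,1]
    - [0,0,0,0,0,0,1]

```text
clock: 15.25
position: [0.6204, 0.1307, 0.2045]
ee_rot: [0.0, 0.723, 0.691, -0.0]
contact_force: [-0.3, -0.4, -0.9]
width: 0.0124
gripper_force: 68.5
```

```bash
python3 plan.py .620 .132 .157 87.5 5
python3 - <<'E'
from h import *
import pickle
pickle.dump(optics.get_calibration("wrist"),open("w3.pkl","wb"))
w=snap("wrist","pics/w3.png")[:,:,::-1]
f=lambda i:cv2.resize(i,(266,600),interpolation=cv2.INTER_CUBIC)
a=snap("scene","pics/s3.png")[150:350,240:380,::-1];b=snap("side","pics/side3.png")[140:340,220:360,::-1]
g=lambda i:cv2.resize(i,(378,540),interpolation=cv2.INTER_CUBIC)
cv2.imwrite("pics/v3.png",np.hstack([g(a),g(b)]))
E
```

```text
now [0.6204 0.1307 0.2045] yaw 87.39 tilt [ 1.e-04 -2.e-04 -1.e+00] q [ 0.098  0.384  1.429 -0.     1.328  0.144] F [-0.3 -0.4 -0.9] w 0.012379333684067777 clk 15.25
[0.03, -0.01, 0.95, 0.0, 0.0, -0.02]
[0.02, -0.01, 0.95, 0.0, 0.0, -0.02]
[0.03, -0.01, 0.95, 0.0, 0.0, -0.02]
[0.02, -0.01, 0.95, 0.0, 0.01, -0.02]
[0.03, -0.01, 0.95, 0.01, 0.0, -0.03]
```

View pics/v3.png

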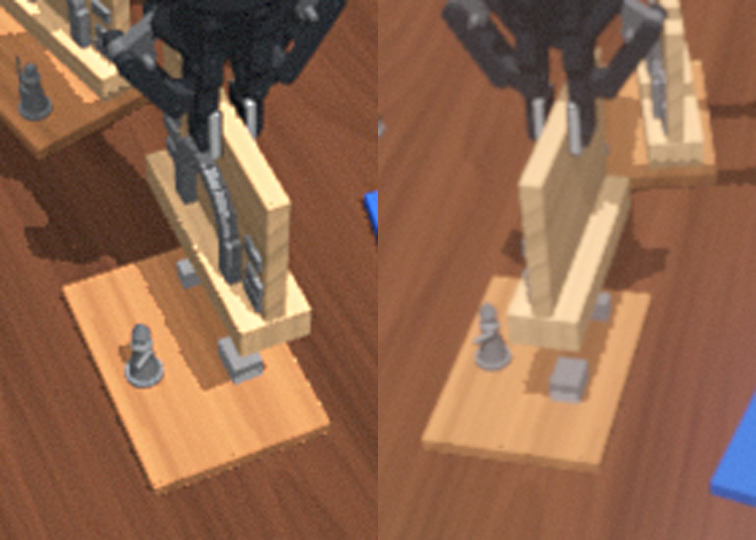

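```bash
cat > fit3.py <<'E'
import fit as fm
from fit import *
fm.px=lambda n,u,v:(240+u/2.7,150+v/2.7) if n=="scene" else (220+(u-378)/2.7,140+v/2.7)
print("--")
a,b="scene","side"
fit([(a,(22,-75,24),(147,155)),(a,(22,75,24),(243,330)),(a,(-22,75,24),(310,312)),(a,(22,75,0),(246,352)),(a,(-22,75,0),(309,335)),(a,(7,75,125),(265,209)),(a,(-7,75,125),(290,205)),
(b,(22,75,24),(510,311)),(b,(-22,75,24),(584,322)),(b,(-22,-75,24),(630,178)),(b,(22,75,0),(510,338)),(b,(-22,75,0),(578,347)),(b,(7,75,125),(519,184)),(b,(-7,75,125),(547,188))],[.62,.13,.09,0])
E
python3 fit3.py
```

```text
[ 0.6458  0.126  -0.0056 -0.0367] -2.1 res [[-0.4, -0.7], [-0.6, 1.1], [0.7, -1.5], [-0.1, 0.1], [0.2, 0.4], [-0.1, -0.1], [0.1, 0.5]]
[ 0.6203  0.123   0.0219 -0.0088] -0.5 res [[-1.1, -0.9], [-1.3, -1.1], [0.2, 0.4], [0.4, 0.5], [0.3, -0.8], [0.6, 0.4], [-0.4, 1.0], [-1.4, 0.5], [-0.2, -0.9], [0.6, 0.2], [0.1, -1.2], [0.2, 1.0], [-0.2, 0.1], [0.2, 0.0]]
seat [0.62084285 0.12690478 0.00641255]
--
[ 0.6194  0.1234  0.0918 -0.0477] -2.73 res [[-0.2, -0.6], [-0.8, 0.1], [0.2, -2.2], [-2.0, 1.0], [0.1, -1.6], [0.9, -1.0], [0.6, -2.4], [-0.7, 1.2], [-2.4, 0.4], [0.2, 0.4], [0.4, 1.9], [0.6, 1.9], [0.1, 0.2], [-1.4, -0.3]]
```

Call:
servo_tool:
  increments:
    - [0.2,0.05,1,0,0,0,1]
    - [0,0,2,0,0,0,1]
    - [0,0,2,0,0,0,1]
    - [0,0,0.9,0,0,0,1]
    - [0,0,0,0,0,0,1]

```text
clock: 15.9
position: [0.6201, 0.1331, 0.1434]
ee_rot: [-0.001, 0.723, 0.691, -0.002]
contact_force: [-0.2, -0.3, -1.7]
width: 0.0127
gripper_force: 68.5
```

Call:
servo_tool:
  increments:
    - [0,0,0.2,0,0,0,1]
    - [0,0,0.2,0,0,0,1]
    - [0,0,0.2,0,0,0,1]
    - [0,0,0.2,0,0,0,1]
    - [0,0,0,0,0,0,1]

```text
clock: 16.4
position: [0.6212, 0.1331, 0.1372]
ee_rot: [-0.0, 0.723, 0.691, -0.0]
contact_force: [1.0, 0.1, -1.3]
width: 0.0124
gripper_force: 68.5
```

Call:
servo_tool:
  increments:
    - [0,0,0.2,0,0,0,1]
    - [0,0,0.2,0,0,0,1]
    - [0,0,0.1,0,0,0,1]
    - [0,0,0,0,0,0,1]
    - [0,0,0,0,0,0,1]

```text
clock: 16.9
position: [0.6213, 0.1331, 0.1322]
ee_rot: [0.0, 0.723, 0.691, -0.0]
contact_force: [1.1, -0.2, -1.4]
width: 0.0129
gripper_force: 68.5
```

Still carrying its own weight with the rail below the peg tops, so the pegs are in the pockets.

Call:
servo_tool:
  increments:
    - [0,0,0.2,0,0,0,1]
    - [0,0,0.2,0,0,0,1]
    - [0,0,0.2,0,0,0,1]
    - [0,0,0,0,0,0,1]
    - [0,0,0,0,0,0,1]

```text
clock: 17.4
position: [0.6212, 0.1332, 0.1261]
ee_rot: [-0.0, 0.723, 0.691, -0.0]
contact_force: [0.0, -0.2, -2.3]
width: 0.0127
gripper_force: 68.5
```

Call:
servo_tool:
  increments:
    - [0,0,0.2,0,0,0,1]
    - [0,0,0.1,0,0,0,1]
    - [0,0,0.1,0,0,0,1]
    - [0,0,0,0,0,0,1]
    - [0,0,0,0,0,0,1]

```text
clock: 17.9
position: [0.6213, 0.1331, 0.1222]
ee_rot: [0.0, 0.723, 0.691, -0.0]
contact_force: [-0.2, -1.2, -1.7]
width: 0.0122
gripper_force: 68.5
```

Call:
servo_tool:
  increments:
    - [0,0,0.1,0,0,0,1]
    - [0,0,0.05,0,0,0,1]
    - [0,0,0,0,0,0,1]
    - [0,0,0,0,0,0,1]
    - [0,0,0,0,0,0,1]

```text
clock: 18.4
position: [0.6215, 0.1331, 0.1219]
ee_rot: [0.0, 0.723, 0.691, 0.0]
contact_force: [-2.2, -1.2, 5.4]
width: 0.0126
gripper_force: 69.6
```

Contact at the expected seated height. Releasing and backing straight up.

Call:
servo_tool:
  increments:
    - [0,0,0,0,0,0,-1]
    - [0,0,0,0,0,0,-1]
    - [0,0,0,0,0,0,-1]
    - [0,0,0,0,0,0,-1]
    - [0,0,0,0,0,0,-1]

```text
clock: 18.9
position: [0.6213, 0.1332, 0.1206]
ee_rot: [-0.0, 0.723, 0.691, -0.0]
contact_force: [-0.4, -0.3, 0.8]
width: 0.0831
gripper_force: 0.0
```

Call:
servo_tool:
  increments:
    - [0,0,-1,0,0,0,-1]
    - [0,0,-3,0,0,0,-1]
    - [0,0,-4,0,0,0,-1]
    - [0,0,-4,0,0,0,-1]
    - [0,0,0,0,0,0,-1]

```text
clock: 19.4
position: [0.6248, 0.1336, 0.2485]
ee_rot: [0.004, 0.723, 0.691, 0.005]
contact_force: [0.5, -0.3, 0.2]
width: 0.0858
gripper_force: 0.0
```

Run:
```python
from h import *
a=snap("scene","pics/s4.png")[187:337,258:365,::-1];b=snap("side","pics/side4.png")[180:330,232:339,::-1]
f=lambda i:cv2.resize(i,(395,555),interpolation=cv2.INTER_CUBIC)
cv2.imwrite("pics/v4.png",np.hstack([f(a),f(b)]))
```

```text
(no output)
```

View pics/v4.png

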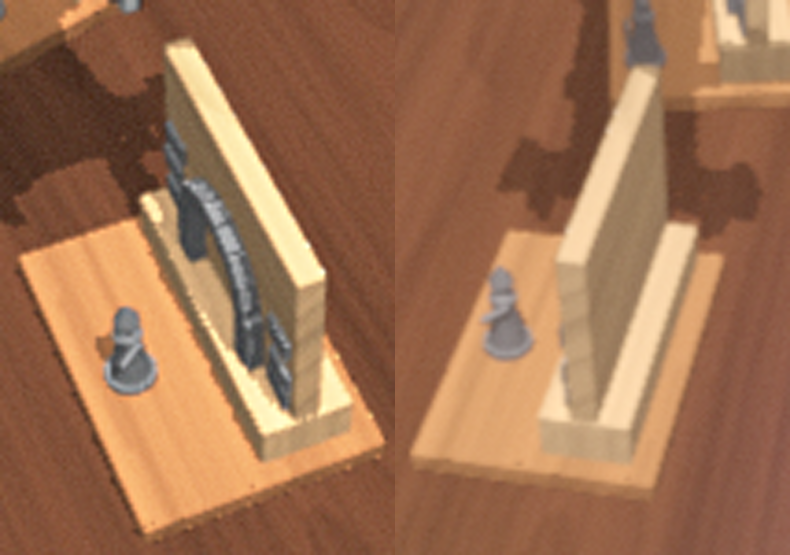

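The backdrop sits fully home: its top corner in the scene crop dropped from (300,255) to (295,285), and the rail is flush on the slab. The arch faces the mini, which still sits at (130,365) in the crop, as before.

```bash
python3 -c "
from rig import manip
print(manip.sign_off())"
```

```text
the job is handed in; nothing more can be done
None
```

The backdrop is turned round and seated fully over both pegs with its doorway facing the miniature, and the gripper has let go; I set it down once on clear table to regrasp, because the last joint could not make the half turn in one go. The miniature and the other backdrop were left alone, and the job was handed in at about 19.5 s.

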